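# Find the rocking foot of a jig plate and shim it

## Robot

A 7-joint arm with a two-finger parallel gripper is mounted at the origin on a cart in front of the work surface, level with it; the furniture and walls round the work are solid. World frame = base frame: x ahead of the robot, y to its left, z up, the work surface at z = 0. Lengths are in m, angles in rad, forces in N, time in s.
With the tool pointing down it reaches from about 0.425 to 0.95 m from the base axis. Payload 4.7 kg.
Tool frame: the origin (TCP) lies at the very end of the fingers, on their centre line; the grasp point (between the pads) lies 19 mm behind it; z points along the fingers, x is the direction in which the jaws open and shut, and the axes are right-handed (so a half turn about z gives the same grasp; the last joint's range is limited). The gripper opens to 85 mm and grips with 20 to 120 N. Pads are 22 mm wide; open, the fingers measure 114 mm over their backs; the gripper's body (76 mm by 85 mm) begins 54 mm behind the grasp point. The pads swing forward as they close: fully open they stand 13 mm farther back than shut.
Start: joints at [-1.314, 0.469, -0.049, 1.532, 0.024, 1.141, -0.082], TCP at [0.19, 0.648, 0.231] pointing down, gripper open.
Joint ranges: [-2.59, 2.59], [-0.33, 1.99], [-1.39, 1.29], [0.1, 2.45], [-1.04, 4.18], [0.21, 1.99], [-2.66, 2.66]. Speed limits (rad/s): [2.57, 2.57, 3.14, 3.14, 3.14, 3.14, 3.14].

## Interface

Orientations are given as a unit quaternion [x, y, z, w].
In Python, from workcell import robot gives the robot as it stands.
- The arm moves only by the tool move_arm, never from a script. Its argument "deltas" is a list of rows, each a list of 7 numbers: the shift along the tool's x, y, z normalised to -1 to 1, where 1 is 80 cm, then the turn, a rotation vector about the tool's x, y, z normalised to -1 to 1, where 1 is 30 degrees, then the closure, from 0 (fully open) to 1 (shut). A call has 1 to 10 rows; each row is the pose to reach, as a shift and turn from the pose measured when the call began, along the tool's axes at that moment; what a row does not reach only later rows make up. A row lasts 1/12 s, in which the tool goes at most 41.7 mm and 7.16 degrees, less where a joint would pass 70% of its speed; a pose out of reach is approached as far as the arm can. A call with a number of a shift or a turn outside -1 to 1 is refused whole. A call with a gripper value outside its range is refused whole. The fingers move at their own pace and stop on an object; "squeeze" is the grip in N (left out, the last holds). Time passes only in rows, so rows that repeat a pose let the fingers close. It gives the time, the measured TCP pose, the force and the opening at its end, in the units of the state.
- robot.read_state(): the state, without advancing time (a new reading comes with each control period).
- robot.get_image(name): name is "scene" or "top"; returns (picture, depth): 384x512x3 uint8, blue, green, red; 384x512 float32, m along the optical axis (not along the pixel's ray), 0 where there is no reading.
- robot.calibration(name): a dict with "vertical_fov" (degrees; the focal length in pixels is half the picture's height over the tangent of half this angle, whatever the lens; pixels are square), "cx", "cy" (the principal point, pixels), "world_from_camera" (4x4, takes a point from camera to world coordinates). Camera axes: x right, y up, looking along -z (the intrinsics and any distortion apply to the point x, -y, -z); pixel columns grow to the right and rows downward; lengths in m; the calibration is good to about 2 mm. A picture is of the moment at which its call begins. calibration takes no time and is no camera call.
- robot.job_done(): hands the job in, once; it reports no verdict.
The state is a dict: "clock": time; "joint_positions": joint angles; "qvel": joint speeds; "effort": joint torques, N m; "tcp_pos": TCP position; "eef_rot": TCP orientation; "contact_force": force on the tool from outside, world axes, zero at the start; "ft_torque": the same for the moment, N m; "grip_width": finger opening in m.
Only numpy, scipy, OpenCV 4.12 (cv2) and the standard library are available. Lean on these libraries where they do the work, as an engineer would, in place of code of your own. Each camera call takes 0.05 s, during which the arm holds its last target.

## Task

The jig plate on the bench rocks on one of its four feet, which all look alike. Press down on the feet with the fingertips, one after another, to find the one that gives; then press down the raised shim tab just in front of that foot until it is fully flat, and move clear. Leave the other three shims raised, do not lift or shift the plate, and leave everything else where it is.

Things in the scene. Friction and masses are not known exactly. Their poses are not given: they have to be found in the camera images.
- jig_plate: grey metal plate lying loose on four mounts, 184 x 106 x 12 mm (x, y, z), 0.6 kg, with a flat foot 46 x 56 mm sticking out sideways (+y, -y) at each corner. Origin: centre of its underside, 34 mm above the bench; x points away from the robot, y left, z up; yaw within 0.25 rad. On it a fence 14 mm high along y = 40 mm and two 10 mm pins at y = -35 mm. Firm feet do not move when pressed
- bed: fixed dark steel slab 210 x 230 x 12 mm (x, y, z) under the plate and its four mounts, axes as the plate's; origin: centre of its underside, on the bench. The four mounts look alike; each carries one steel rocker shim, a strip 24 mm wide. Its finger tab comes out from under the foot's front edge towards the plate's -x, at the same y as the foot's centre, and ends 63 mm in front of that centre
- foot_front_left (a point): centre of the top face of the front left foot of the jig plate, on the plate (it moves with it), 46 mm above the bench; in the plate's frame at x = -68 mm, y = 80 mm, z = 12 mm
- foot_front_right (a point): centre of the top face of the front right foot of the jig plate, on the plate (it moves with it), 46 mm above the bench; in the plate's frame at x = -68 mm, y = -80 mm, z = 12 mm
- foot_rear_left (a point): centre of the top face of the rear left foot of the jig plate, on the plate (it moves with it), 46 mm above the bench; in the plate's frame at x = 68 mm, y = 80 mm, z = 12 mm
- foot_rear_right (a point): centre of the top face of the rear right foot of the jig plate, on the plate (it moves with it), 46 mm above the bench; in the plate's frame at x = 68 mm, y = -80 mm, z = 12 mm
- rocking_foot (a joint): how far the sprung pad under the rocking foot is pushed down, m: 0 at rest, 0.006 fully down (hard stop). It sinks under 3 to 6 N pressed on that foot and springs back when let go; the opposite foot lifts meanwhile. Which foot it is changes from start to start
- loose_shim (a joint): angle of the rocking foot's shim, rad: about 0 raised, 0.42 flat (hard stop); friction keeps it there (flat, it bears 10 N on the foot). Same shape as the other shims: pivot 15 mm in front of the foot's centre, 21 mm above the bench. Press the tab 50 mm in front of the foot's centre (towards the plate's -x): its top there is about 39 mm above the bench raised, 23 mm flat; about 6 N moves it
- firm_shim_1 (a joint): angle of the shim of one of the three firm feet (which one changes), rad: about 0 raised, 0.42 flat; must stay raised
- firm_shim_2 (a joint): angle of the shim of one of the three firm feet (which one changes), rad: about 0 raised, 0.42 flat; must stay raised
- firm_shim_3 (a joint): angle of the shim of one of the three firm feet (which one changes), rad: about 0 raised, 0.42 flat; must stay raised
- steel_cube: loose steel block 30 x 30 x 22 mm lying on the middle of the jig plate; origin: centre of its underside. Leave alone
- wood_block: loose wooden block 36 x 90 x 18 mm on the bench to the left; origin: centre of its underside. Leave alone
- pliers: loose pliers 35 x 130 x 13 mm on the bench behind to the right; origin: centre of its underside. Leave alone
- ribbed_profile: loose ribbed grey metal profile 110 x 85 x 17 mm on the bench to the right; origin: centre of its underside. Leave alone
- chisel: loose knife-like chisel with wooden handle 26 x 187 x 26 mm on the bench far right; origin: centre of its underside. Leave alone

How it is judged:
On the way, in this order (a step that is already met when the one before it is completed fails the run):
1. the rocking foot is pressed down at least 4 mm by a fingertip on the plate, its shim still raised (value of joint rocking_foot above 0.004 m and contact force between the fingers and jig_plate above 1 N and value of joint loose_shim below 0.2 rad), for 0.1 s.
2. the shim of that foot is pressed flat (value of joint loose_shim above 0.38 rad), for 0.2 s.
At the end, for the whole second after the job is handed in: the shim of the rocking foot is flat (over 0.37 of 0.42 rad), the other three are still raised (under 0.12 rad), the plate lies level (within 0.02 rad), within 12 mm of where it was and at rest, its rocking foot not pushed down more than 2 mm (value of joint loose_shim above 0.37 rad and value of joint each of firm_shim_1, firm_shim_2, firm_shim_3 below 0.12 rad and value of joint rocking_foot below 0.002 m and distance of jig_plate from where it was at the start of the episode below 0.012 m and angle between jig_plate's own z axis and vertical below 0.02 rad and linear speed of jig_plate below 0.01 m/s); the robot touches nothing.
It fails at once if the shim of a firm foot is pressed down (more than 0.15 rad) (value of joint any of firm_shim_1, firm_shim_2, firm_shim_3 above 0.15 rad).
It fails at once if the jig plate is lifted (over 10 mm) or shifted more than 20 mm (height (world z) of jig_plate above 0.044 m or distance of jig_plate from where it was at the start of the episode above 0.02 m).
It fails at once if another loose thing is moved more than 25 mm (distance of any of steel_cube, wood_block, pliers, ribbed_profile, chisel from where it was at the start of the episode above 0.025 m).
It also fails if it takes over 54 s, if anything falls off the work surface, if the arm or the gripper's body presses on something with over 40 N, if the wrist force passes 120 N, or if a joint passes its speed limit or range.

## Working session

There is one attempt and no reset: what is moved stays moved. The work goes in short steps, Python scripts to look and compute and a tool call to move; the robot and the scene stay as the last step left them, time stands still between calls to the robot, and variables do not carry over. Pictures are saved under pics/ and viewed, and the job is handed in when it is done.

Besides the shell and the picture viewer there is one more tool, called as a command line: name --pt "numbers of a row" for each row, then --argument value for the rest. move_arm: Moves the arm, as the interface text tells. Scaled input: -1 to 1 covers 80 cm each way for a shift and 30 degrees each way for a turn. Its arguments: {"type":"object","properties":{"deltas":{"type":"array"},"squeeze":{"type":"number"}},"required":["deltas"]}

```bash
mkdir -p pics; cat > h.py <<'E'
import numpy as np,cv2
from workcell import robot
E
python3 - <<'E'
from h import *
s=robot.read_state();print(s)
for n in("scene","top"):
    c=robot.calibration(n);print(c)
    im,d=robot.get_image(n);cv2.imwrite(f"pics/{n}0.png",im);np.savez(f"{n}0.npz",im=im,d=d)
E
```

```text
{'clock': 0.0, 'joint_positions': array([-1.31390442,  0.46943067, -0.04861222,  1.5337442 ,  0.02409938,
        1.14100531, -0.08233751]), 'qvel': array([ 6.02041541e-04, -1.78377290e-03, -1.45910334e-04,  1.42339840e-03,
       -6.24122375e-04,  2.92684631e-06, -1.48022310e-03]), 'effort': array([-8.58091717e-04, -5.10293663e+01, -4.68900218e-02, -2.37716085e+01,
        1.07028085e-02,  7.67764344e-03,  3.85500655e-06]), 'tcp_pos': array([0.19010257, 0.6470388 , 0.23024747]), 'eef_rot': array([ 8.00595429e-01,  5.99204437e-01, -7.80584868e-04,  6.26474244e-04]), 'contact_force': array([-0.79123129,  0.00836943,  0.3093398 ]), 'ft_torque': array([-0.02249478,  0.03290821, -0.02289683]), 'grip_width': 0.08543581598544377}
{'vertical_fov': 57.20903904469198, 'cx': 254.72615072235817, 'cy': 192.23740722919288, 'world_from_camera': array([[ 0.79970029,  0.43515345, -0.41366765,  0.0417169 ],
       [-0.60028659,  0.59284879, -0.53682988, -0.78108465],
       [ 0.01163899,  0.67762215,  0.73531813,  0.99844596],
       [ 0.        ,  0.        ,  0.        ,  1.        ]])}
{'vertical_fov': 55.264712969488045, 'cx': 255.40631006060053, 'cy': 201.1314633362655, 'world_from_camera': array([[ 0.0630719 ,  0.97690393, -0.20415838,  0.35420813],
       [-0.99800537,  0.06118738, -0.01553647, -0.08728894],
       [-0.00268573,  0.20473108,  0.97881457,  1.17376282],
       [ 0.        ,  0.        ,  0.        ,  1.        ]])}
```

View pics/scene0.png

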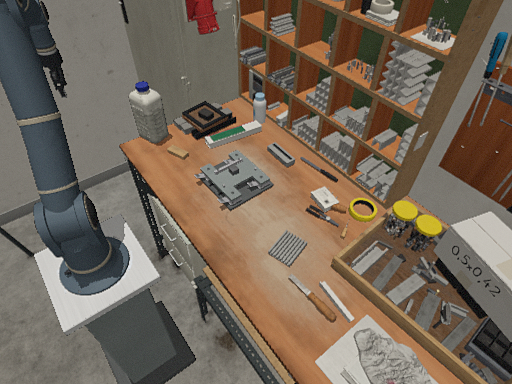

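View pics/top0.png

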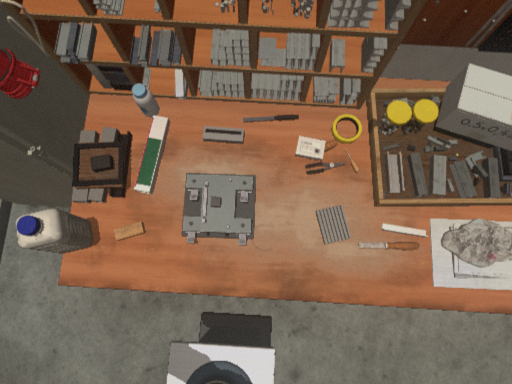

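```bash
python3 - <<'E'
import numpy as np,cv2
t=np.load("top0.npz")['im'];s=np.load("scene0.npz")['im']
cv2.imwrite("pics/t1.png",cv2.resize(t[165:255,165:275],None,fx=6.5,fy=6.5,interpolation=cv2.INTER_CUBIC))
cv2.imwrite("pics/s1.png",cv2.resize(s[140:220,185:285],None,fx=7,fy=7,interpolation=cv2.INTER_CUBIC))
E
```

```text
(no output)
```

View pics/t1.png

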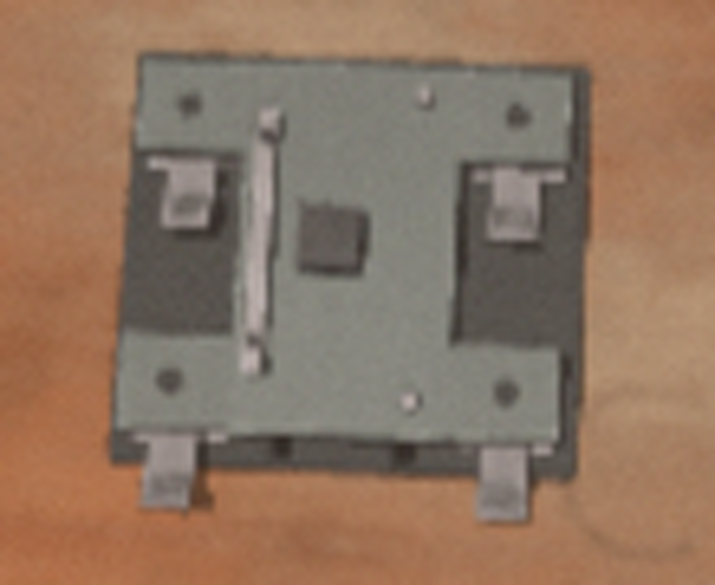

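View pics/s1.png

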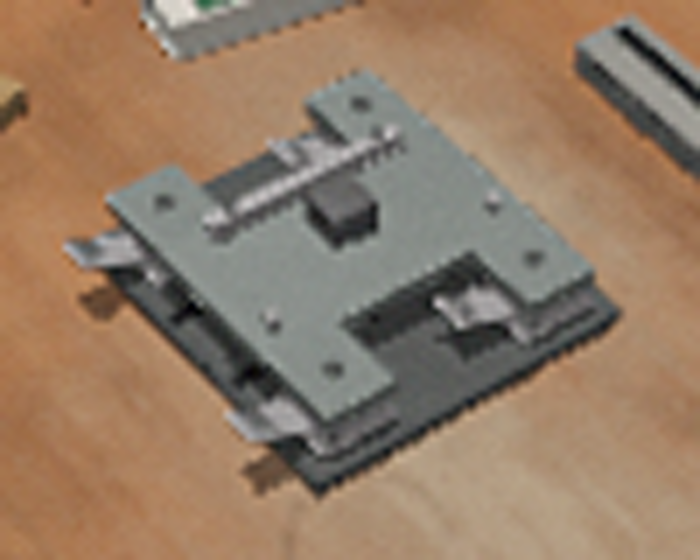

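Zoomed top view: foot-centre dots at crop pixels RL (190,103), RR (517,116), FL (170,380) and FR (507,392). The tabs lie below each one, and the cube is at (333,240).

```bash
cat >> h.py <<'E'
def ray(n,u,v,z):
    c=robot.calibration(n);f=192/np.tan(np.radians(c["vertical_fov"]/2));T=c["world_from_camera"]
    d=T[:3,:3]@np.array([(u-c["cx"])/f,-(v-c["cy"])/f,-1.]);o=T[:3,3]
    return o+d*(z-o[2])/d[2]
E
python3 - <<'E'
from h import *
print({k:v for k,v in robot.calibration("top").items()}.keys())
Lx=dict(RL=(68,80),RR=(68,-80),FL=(-68,80),FR=(-68,-80))
for n,k,o,P in(("top",6.5,(165,165),dict(RL=(190,103),RR=(517,116),FL=(170,380),FR=(507,392))),
             ("scene",7,(185,140),dict(RL=(361,103),RR=(533,258),FL=(165,202),FR=(333,370)))):
    A=[];B=[]
    for a,(x,y) in P.items():
        w=ray(n,(x+.5)/k-.5+o[0],(y+.5)/k-.5+o[1],.046);print(n,a,w.round(4));A.append(np.array(Lx[a])/1e3);B.append(w[:2])
    A=np.array(A);B=np.array(B);c=B.mean(0);b=B-c
    yaw=np.arctan2((A[:,0]*b[:,1]-A[:,1]*b[:,0]).sum(),(A*b).sum());R=np.array([[np.cos(yaw),-np.sin(yaw)],[np.sin(yaw),np.cos(yaw)]])
    print(n,"c",c,"yaw",yaw,"res",(b-A@R.T).round(4).tolist())
# depth check
z=np.load("top0.npz")
E
```

```text
dict_keys(['vertical_fov', 'cx', 'cy', 'world_from_camera'])
top RL [0.6443 0.1304 0.046 ]
top RR [ 0.6478 -0.0298  0.046 ]
top FL [0.5075 0.1266 0.046 ]
top FR [ 0.5119 -0.0344  0.046 ]
top c [0.57788245 0.04819502] yaw 0.027008649118320203 res [[0.0006, 0.0004], [-0.0002, 0.0002], [-0.0002, 0.0003], [-0.0002, -0.0008]]
scene RL [0.6428 0.1276 0.046 ]
scene RR [ 0.6456 -0.0333  0.046 ]
scene FL [0.5066 0.1235 0.046 ]
scene FR [ 0.5101 -0.0374  0.046 ]
scene c [0.57627754 0.04509196] yaw 0.023781979842619778 res [[0.0005, 0.0009], [-0.0006, -0.0001], [0.0002, 0.0001], [-0.0001, -0.0009]]
```

```bash
cat >> h.py <<'E'
from scipy.spatial.transform import Rotation as Ro
C=np.array([.577,.0466]);YAW=.0255
def pl(x,y): 
    c,s=np.cos(YAW),np.sin(YAW);return C+np.array([c*x-s*y,s*x+c*y])
def plan(*tg,ang=91.5):
    s=robot.read_state();R=Ro.from_quat(s["eef_rot"]);p=s["tcp_pos"]
    a=np.radians(ang);X=np.array([np.cos(a),np.sin(a),0]);Z=np.array([0,0,-1]);G=Ro.from_matrix(np.c_[X,np.cross(Z,X),Z])
    print("t",s["clock"],"p",p.round(4),"F",s["contact_force"].round(2),"w",s["grip_width"],"turn",np.degrees((R.inv()*G).as_rotvec()).round(2),((R.inv()*G).as_rotvec()/np.radians(30)).round(4))
    for t in tg: print(np.round(t,4),"->",(R.inv().apply(np.array(t)-p)/.8).round(4))
E
python3 - <<'E'
from h import *
for n in("top","scene"):
    d=np.load(n+"0.npz")["d"];c=robot.calibration(n);f=192/np.tan(np.radians(c["vertical_fov"]/2));T=c["world_from_camera"]
    v,u=np.mgrid[:384,:512];P=np.stack([(u-c["cx"])/f*d,-(v-c["cy"])/f*d,-d],-1)@T[:3,:3].T+T[:3,3];P=P[d>0]
    print(n)
    for x in np.arange(.1,.9,.05):
        r=[]
        for y in np.arange(.75,-.15,-.05):
            m=(abs(P[:,0]-x)<.025)&(abs(P[:,1]-y)<.025);r.append("%4d"%(P[m,2].max()*1000) if m.any() else "   .")
        print("%.2f"%x," ".join(r))
for n,a in dict(FL=(-68,80),FR=(-68,-80),RL=(68,80),RR=(68,-80)).items(): print(n,pl(a[0]/1e3,a[1]/1e3),"tab",pl(a[0]/1e3-.05,a[1]/1e3))
f=pl(-.068,.08);plan([.35,.39,.2],[*f,.2],[*f,.12],[*f,.065])
E
```

```text
top
0.10 -834 -836 -834 -836 -835 -834 -837 -838 -834 -836 -837 -745    7    5   19   19   16    6
0.15 -837 -833 -836 -832 -836 -835 -837 -838 -836 -837 -838 -745    4    5    5    6    5    4
0.20 -836 -838 -831 -837 -837 -838 -836 -832 -835 -838 -835 -837 -840 -837 -838 -837 -837 -835
0.25 -839 -836 -837 -839 -832 -834 -839 -840 -837 -840 -837 -837 -832 -838 -834 -836 -835 -838
0.30    .    .    .    .    3    6    6    7    4    5    6    7    5    3    5    7    7    6
0.35    .    .    .    .    5    4    6    6    5    4    5    5    6    5    5    5    5    5
0.40    .    .    .    .  225  255  220    5    7    5    7    5    4    4    6    7    6    6
0.45    .    .    .    .  255  259  227    5   22   28    6    7   44   42   17   44   44    5
0.50    .    .    .    .  218  225  222    6   22   24    6    5   50   65   51   59   53    5
0.55    .    .    .    .    3   36   37   33    5    6    5    5   49   65   72   52   49    6
0.60    .    .    .    .    .   64   64   65   63   35   34    5   50   64   72   54   47    6
0.65   86  162  236  295  186   63   83   81   64  
[... 1826 characters left out ...]
  3   30   29   30    2    3
0.85    .    .    .  462  474    6    1    4    4  134   34    2    4   27   29   27   11    3
FL [0.50698233 0.12484018] tab [0.45699858 0.12356532]
FR [ 0.51106189 -0.0351078 ] tab [ 0.46107814 -0.03638267]
RL [0.64293811 0.1283078 ] tab [0.59295437 0.12703294]
RR [ 0.64701767 -0.03164018] tab [ 0.59703393 -0.03291504]
t 0.1 p [0.1901 0.6471 0.2303] F [1.16 0.17 0.18] w 0.08524976230594403 turn [-1.000e-02  1.000e-01 -1.788e+01] [-4.000e-04  3.400e-03 -5.958e-01]
[0.35 0.39 0.2 ] -> [-0.252   0.2823  0.0384]
[0.507  0.1248 0.2   ] -> [-0.5146  0.564   0.0389]
[0.507  0.1248 0.12  ] -> [-0.5145  0.564   0.1389]
[0.507  0.1248 0.065 ] -> [-0.5143  0.564   0.2077]
```

move_arm --pt "0 0 -0.12 0 0 0 1" --pt "0 0 -0.12 0 0 0 1" --pt "0 0 -0.12 0 0 0 1" --pt "-0.514 0.564 -0.1 0 0 -0.596 1" --pt "-0.514 0.564 -0.1 0 0 -0.596 1" --pt "-0.514 0.564 -0.1 0 0 -0.596 1" --pt "-0.514 0.564 -0.1 0 0 -0.596 1" --pt "-0.514 0.564 -0.1 0 0 -0.596 1" --pt "-0.514 0.564 -0.1 0 0 -0.596 1" --pt "-0.514 0.564 -0.1 0 0 -0.596 1" --squeeze 20

```text
clock: 0.93
tcp_pos: [0.3422, 0.396, 0.3188]
eef_rot: [0.698, 0.716, -0.001, 0.0]
contact_force: [0.8, -0.2, 0.2]
grip_width: 0.0001
```

```bash
python3 - <<'E'
from h import *
f=pl(-.068,.08);plan([*f,.3],[*f,.2],[*f,.06])
E
```

```text
t 0.9333 p [0.3422 0.396  0.3188] F [ 0.83 -0.16  0.23] w 0.0001468244306075089 turn [-0.03  0.1   0.01] [-0.001   0.0033  0.0003]
[0.507  0.1248 0.3   ] -> [-0.3442  0.197   0.024 ]
[0.507  0.1248 0.2   ] -> [-0.344  0.197  0.149]
[0.507  0.1248 0.06  ] -> [-0.3437  0.1971  0.324 ]
```

move_arm --pt "-0.344 0.197 0.024 0 0 0 1" --pt "-0.344 0.197 0.024 0 0 0 1" --pt "-0.344 0.197 0.024 0 0 0 1" --pt "-0.344 0.197 0.024 0 0 0 1" --pt "-0.344 0.197 0.15 0 0 0 1" --pt "-0.344 0.197 0.2 0 0 0 1" --pt "-0.344 0.197 0.24 0 0 0 1" --pt "-0.344 0.197 0.28 0 0 0 1" --pt "-0.344 0.197 0.28 0 0 0 1" --pt "-0.344 0.197 0.28 0 0 0 1"

```text
clock: 1.77
tcp_pos: [0.5031, 0.1305, 0.1088]
eef_rot: [0.698, 0.716, -0.0, 0.001]
contact_force: [1.5, 0.5, -0.6]
grip_width: 0.0003
```

```bash
python3 - <<'E'
from h import *
f=pl(-.068,.08);plan([*f,.055],[*f,.046],[*f,.04])
for n in("scene","top"):
    im,d=robot.get_image(n);cv2.imwrite(f"pics/{n}2.png",cv2.resize(im[100:260,140:320],None,fx=4,fy=3.7))
E
```

```text
t 1.7667 p [0.5031 0.1305 0.1088] F [ 1.49  0.53 -0.56] w 0.0003146078003826482 turn [0.02 0.09 0.  ] [0.0008 0.0029 0.0001]
[0.507  0.1248 0.055 ] -> [-0.0071  0.0046  0.0673]
[0.507  0.1248 0.046 ] -> [-0.007   0.0046  0.0786]
[0.507  0.1248 0.04  ] -> [-0.007   0.0046  0.0861]
```

View pics/scene2.png

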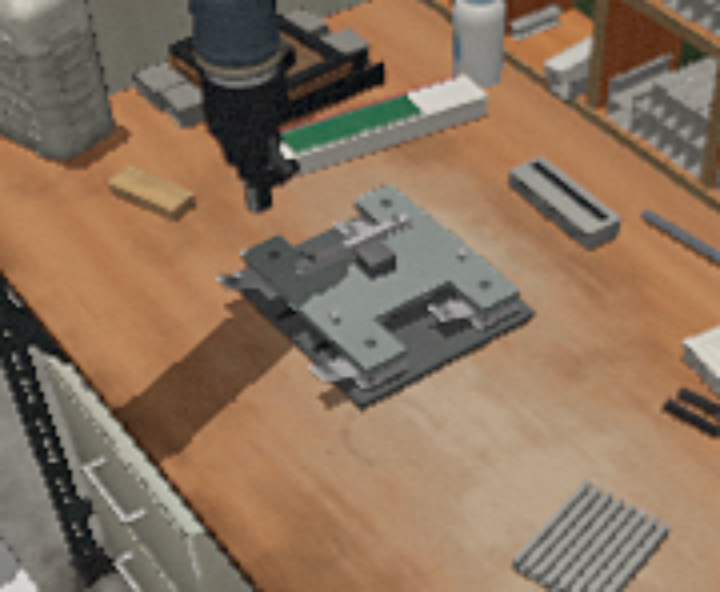

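move_arm --pt "-0.007 0.0046 0.04 0 0 0 1" --pt "-0.007 0.0046 0.065 0 0 0 1" --pt "-0.007 0.0046 0.072 0 0 0 1" --pt "-0.007 0.0046 0.072 0 0 0 1" --pt "-0.007 0.0046 0.074 0 0 0 1" --pt "-0.007 0.0046 0.076 0 0 0 1" --pt "-0.007 0.0046 0.078 0 0 0 1" --pt "-0.007 0.0046 0.079 0 0 0 1" --pt "-0.007 0.0046 0.08 0 0 0 1" --pt "-0.007 0.0046 0.081 0 0 0 1"

```text
clock: 2.7
tcp_pos: [0.5039, 0.122, 0.0408]
eef_rot: [0.699, 0.715, -0.005, -0.001]
contact_force: [-0.4, 3.9, 7.3]
grip_width: -0.0001
```

```bash
python3 - <<'E'
from h import *
f=pl(-.068,.08);plan([*f,.055],[*f,.046],[*f,.04])
im,d=robot.get_image("scene");cv2.imwrite("pics/scene3.png",cv2.resize(im[130:220,180:290],None,fx=7,fy=6.5,interpolation=cv2.INTER_CUBIC))
plan([*f,.046])
E
```

```text
t 2.7 p [0.5039 0.122  0.0408] F [-0.43  3.91  7.25] w -0.0001485091658736021 turn [-0.49  0.33 -0.26] [-0.0165  0.0111 -0.0086]
[0.507  0.1248 0.055 ] -> [ 0.0033  0.0038 -0.0178]
[0.507  0.1248 0.046 ] -> [ 0.0034  0.0039 -0.0065]
[0.507  0.1248 0.04  ] -> [0.0034 0.004  0.001 ]
t 2.75 p [0.5039 0.1221 0.0408] F [-0.31  2.72  7.92] w 2.4169884171248032e-06 turn [-0.5   0.33 -0.25] [-0.0167  0.011  -0.0085]
[0.507  0.1248 0.046 ] -> [ 0.0033  0.0039 -0.0066]
```

View pics/scene3.png

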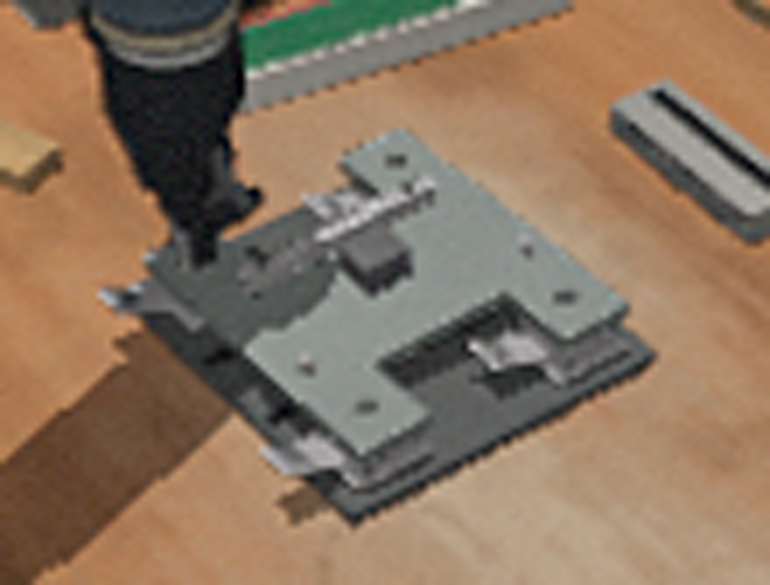

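```bash
cat >> h.py <<'E'
def hts(n,d):
    c=robot.calibration(n);f=192/np.tan(np.radians(c["vertical_fov"]/2));T=c["world_from_camera"]
    v,u=np.mgrid[:384,:512];P=np.stack([(u-c["cx"])/f*d,-(v-c["cy"])/f*d,-d],-1)@T[:3,:3].T+T[:3,3];P=P[d>0]
    off=np.array([0.0009,.0017]) if n=="top" else -np.array([0.0007,.0015])
    for k,(x,y) in dict(FL=(-.068,.08),FR=(-.068,-.08),RL=(.068,.08),RR=(.068,-.08)).items():
        w=pl(x,y)+off;m=(np.linalg.norm(P[:,:2]-w,axis=1)<.017);print(n,k,m.sum(),(np.median(P[m,2])*1e3).round(1),(P[m,2].mean()*1e3).round(1))
E
python3 - <<'E'
from h import *
for n in("top","scene"):
    hts(n,np.load(n+"0.npz")["d"]); im,d=robot.get_image(n); print("now");hts(n,d)
plan()
E
```

```text
top FL 93 46.5 46.6
top FR 95 45.8 46.1
top RL 85 46.0 46.2
top RR 85 46.1 46.3
now
top FL 119 414.0 408.0
top FR 93 46.3 46.5
top RL 88 47.5 47.6
top RR 90 52.8 52.9
scene FL 38 45.0 45.0
scene FR 49 45.8 45.4
scene RL 38 44.3 44.3
scene RR 44 44.9 44.9
now
scene FL 58 58.0 70.4
scene FR 46 45.3 45.5
scene RL 34 45.4 45.6
scene RR 48 51.4 50.6
t 2.85 p [0.5039 0.1221 0.0408] F [0.33 3.24 5.94] w 0.00014399616383719587 turn [-0.51  0.33 -0.26] [-0.0169  0.011  -0.0085]
```

FL gives: the depth images show the opposite RR foot about 6.5 mm higher, and 6–8 N holds FL about 5 mm down. Next I lift and move to the FL tab.

move_arm --pt "0 0 -0.04 0 0 0 1" --pt "0 0 -0.05 0 0 0 1" --pt "0 0 -0.05 0 0 0 1" --pt "0.002 -0.058 -0.05 -0.016 0.011 -0.008 1" --pt "0.002 -0.058 -0.05 -0.016 0.011 -0.008 1" --pt "0.002 -0.058 -0.05 -0.016 0.011 -0.008 1" --pt "0.002 -0.058 -0.05 -0.016 0.011 -0.008 1" --pt "0.002 -0.058 -0.05 -0.016 0.011 -0.008 1"

```text
clock: 3.52
tcp_pos: [0.4585, 0.1228, 0.0809]
eef_rot: [0.698, 0.716, -0.0, 0.0]
contact_force: [0.3, -0.3, 0.3]
grip_width: 0.0001
```

```bash
python3 - <<'E'
from h import *
im,d=robot.get_image("scene");cv2.imwrite("pics/scene4.png",cv2.resize(im[130:220,180:290],None,fx=7,fy=6.5,interpolation=cv2.INTER_CUBIC))
im,d=robot.get_image("top");hts("top",d)
f=pl(-.118,.08);plan([*f,.043],[*f,.03],[*f,.022])
E
```

```text
top FL 77 46.8 88.1
top FR 94 46.5 46.2
top RL 85 46.2 46.1
top RR 85 46.4 46.3
t 3.6167 p [0.4588 0.1228 0.0811] F [ 0.4   0.01 -0.09] w -0.00023943844587419197 turn [ 0.01  0.01 -0.05] [ 0.0004  0.0004 -0.0015]
[0.457  0.1236 0.043 ] -> [ 0.001  -0.0023  0.0476]
[0.457  0.1236 0.03  ] -> [ 0.001  -0.0023  0.0638]
[0.457  0.1236 0.022 ] -> [ 0.001  -0.0023  0.0738]
```

View pics/scene4.png

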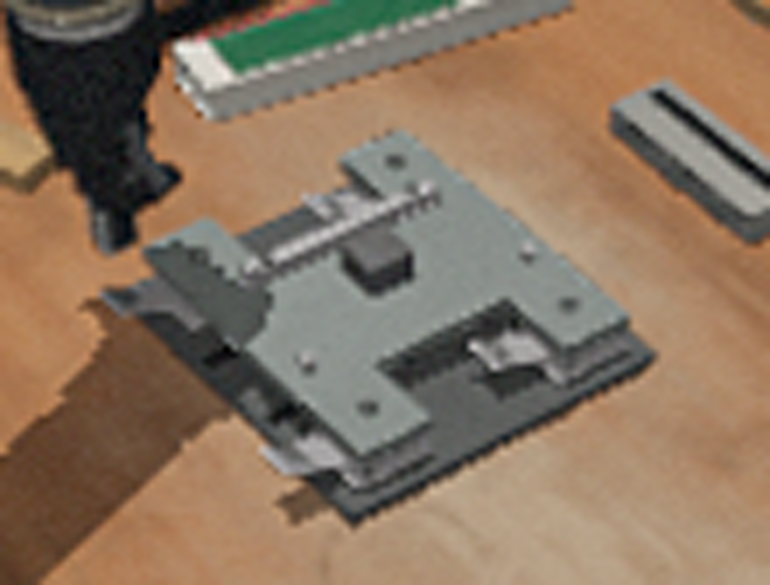

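The plate has sprung back level. The finger at (115,240) hovers over the FL tab at (125,300). Pressing down gradually.

move_arm --pt "0.001 -0.002 0.03 0 0 0 1" --pt "0.001 -0.002 0.044 0 0 0 1" --pt "0.001 -0.002 0.05 0 0 0 1" --pt "0.001 -0.002 0.054 0 0 0 1" --pt "0.001 -0.002 0.058 0 0 0 1" --pt "0.001 -0.002 0.062 0 0 0 1" --pt "0.001 -0.002 0.066 0 0 0 1" --pt "0.001 -0.002 0.07 0 0 0 1" --pt "0.001 -0.002 0.073 0 0 0 1" --pt "0.001 -0.002 0.073 0 0 0 1"

```text
clock: 4.45
tcp_pos: [0.4569, 0.1236, 0.0229]
eef_rot: [0.698, 0.716, -0.0, -0.0]
contact_force: [-1.3, -1.0, 1.8]
grip_width: 0.0
```

```bash
python3 - <<'E'
from h import *
im,d=robot.get_image("scene");cv2.imwrite("pics/scene5.png",cv2.resize(im[130:220,180:290],None,fx=7,fy=6.5,interpolation=cv2.INTER_CUBIC))
plan()
E
```

```text
t 4.5 p [0.4575 0.1236 0.023 ] F [-0.58  0.09  0.17] w -0.0002345794240684542 turn [ 0.02  0.   -0.05] [ 0.0008  0.0001 -0.0018]
```

View pics/scene5.png

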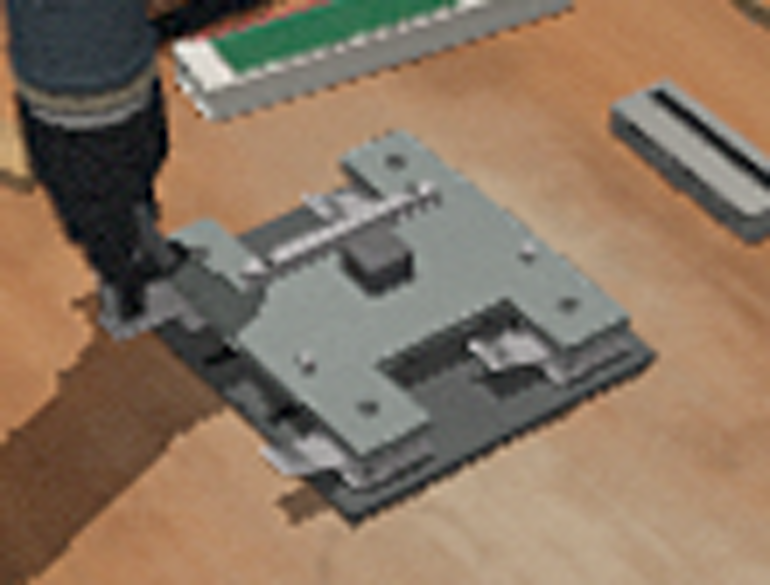

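move_arm --pt "0 0 0.001 0 0 0 1" --pt "0 0 0.002 0 0 0 1" --pt "0 0 0.003 0 0 0 1" --pt "0 0 0.003 0 0 0 1"

```text
clock: 4.83
tcp_pos: [0.4579, 0.1237, 0.0224]
eef_rot: [0.698, 0.716, 0.0, -0.0]
contact_force: [-6.1, -0.7, 19.7]
grip_width: 0.0003
```

The force rises sharply to 20 N at z = 22.4 mm, so the tab is at its hard stop. Holding briefly, then retreating.

move_arm --pt "0 0 0.002 0 0 0 1" --pt "0 0 0.002 0 0 0 1" --pt "0 0 0.001 0 0 0 1" --pt "0 0 -0.03 0 0 0 1" --pt "0 0 -0.08 0 0 0 1" --pt "0 0 -0.13 0 0 0 1" --pt "0 0 -0.18 0 0 0 1" --pt "0 0 -0.23 0 0 0 1" --pt "0 0 -0.25 0 0 0 1" --pt "0 0 -0.25 0 0 0 1"

```text
clock: 5.67
tcp_pos: [0.4612, 0.1244, 0.2276]
eef_rot: [0.698, 0.716, 0.006, 0.002]
contact_force: [1.7, -0.1, 0.0]
grip_width: -0.0001
```

```bash
python3 - <<'E'
from h import *
im,d=robot.get_image("scene");cv2.imwrite("pics/scene6.png",cv2.resize(im[130:220,180:290],None,fx=7,fy=6.5,interpolation=cv2.INTER_CUBIC))
hts("scene",d)
c=robot.calibration("scene");f=192/np.tan(np.radians(c["vertical_fov"]/2));T=c["world_from_camera"]
v,u=np.mgrid[:384,:512]
for dd in (np.load("scene0.npz")["d"],d):
    P=np.stack([(u-c["cx"])/f*dd,-(v-c["cy"])/f*dd,-dd],-1)@T[:3,:3].T+T[:3,3]
    for a in((-.118,.08),(-.118,-.08),(.018,.08),(.018,-.08)):
        w=pl(*a)-[.0007,.0015];m=(np.linalg.norm(P[...,:2]-w,axis=-1)<.007)&(dd>0);print(a,m.sum(),(np.median(P[m][:,2])*1e3).round(1))
plan()
E
```

```text
scene FL 39 45.5 45.3
scene FR 47 44.8 44.8
scene RL 36 45.7 45.5
scene RR 44 45.4 45.4
(-0.118, 0.08) 15 0.0
(-0.118, -0.08) 13 36.9
(0.018, 0.08) 6 36.9
(0.018, -0.08) 15 14.6
(-0.118, 0.08) 24 20.1
(-0.118, -0.08) 14 0.6
(0.018, 0.08) 4 37.1
(0.018, -0.08) 15 13.6
t 5.7167 p [0.4596 0.124  0.2249] F [ 0.05  0.32 -0.17] w 0.00029271992072109956 turn [ 0.37 -0.19 -0.09] [ 0.0125 -0.0063 -0.0029]
```

View pics/scene6.png

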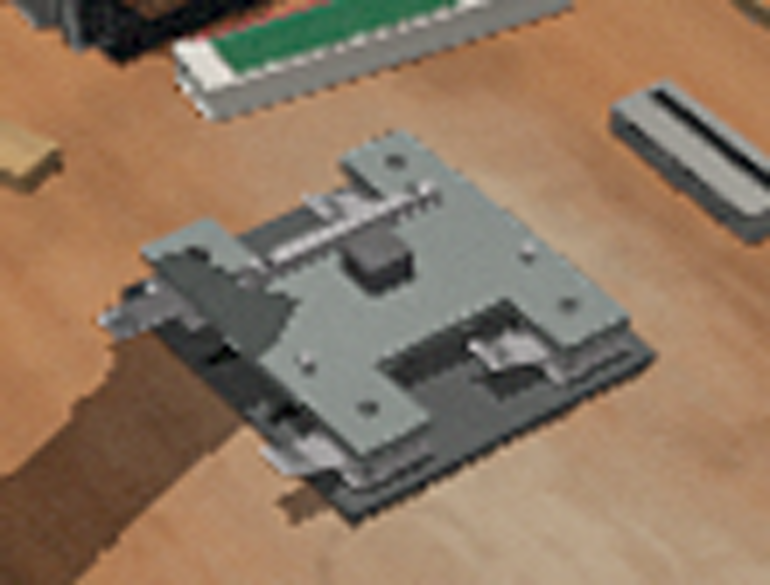

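The FL tab is down (depth about 20 mm, against 23 mm expected flat), the plate is level, and the other tabs still look raised.

move_arm --pt "0 0 0 0 0 0 1" --pt "0 0 0 0 0 0 1" --pt "0 0 0 0 0 0 1" --pt "0 0 0 0 0 0 1"

```text
clock: 6.05
tcp_pos: [0.459, 0.1237, 0.2237]
eef_rot: [0.698, 0.716, 0.002, 0.001]
contact_force: [-0.3, -0.3, -0.1]
grip_width: -0.0001
```

```bash
python3 - <<'E'
from h import *
im,d=robot.get_image("top");hts("top",d)
print(robot.job_done());plan()
E
```

```text
top FL 62 47.2 135.9
top FR 93 46.5 46.2
top RL 88 46.3 46.2
top RR 87 46.4 46.3
the job is handed in; nothing more can be done
None
the job is handed in; nothing more can be done
```

The front left foot was the one that rocked. I pressed its shim tab flat, moved clear and handed the job in at about 6.1 s; no verdict was reported.

- **Finding the foot:** I only pressed the front left foot. It sank about 5 mm under 6–8 N, and depth images showed the opposite (rear right) foot about 6.5 mm higher. I did not press the other three feet.
- **Pressing the shim:** the tab went down to z = 22.4 mm, where the force rose sharply to about 20 N, so I took that as the hard stop.
- **Last checks:** the arm was clear at z = 0.224 m with no contact force. All four feet read 46–47 mm in the top view, so the plate was level. The image showed the flattened front left tab and the other three still raised.
- **Checks that disagreed:**
    - The depth samples for the three raised tabs were unreliable. Front right read 37 mm at the start and 0.6 mm at the end, because the sample spot caught the tab's edge. Rear right read about 14 mm both times. For those two I relied on the picture.
    - The flattened tab read about 20 mm against 23 mm expected.
    - The two cameras differed by about 3 mm in y, and I used the average.

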